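# Nest a heat-sink block and cover it

## Robot

A 7-joint arm with a two-finger parallel gripper is mounted at the origin on a cart in front of the work surface, level with it; the furniture and walls round the work are solid. World frame = base frame: x ahead of the robot, y to its left, z up, the work surface at z = 0. Lengths are in m, angles in rad, forces in N, time in s.
With the tool pointing down it reaches from about 0.4 to 0.9 m from the base axis. Payload 5.6 kg.
Tool frame: the origin (TCP) lies where the fingers leave the gripper's body, on its centre line; the fingertips stand 88 mm ahead of it and the grasp point (between the pads) lies 69 mm ahead of it; z points along the fingers, y is the line along which they close (so a half turn about z gives the same grasp; the last joint's range is limited). The gripper opens to 92 mm and grips with 3 to 60 N. Pads are 20 mm wide; open, the fingers measure 128 mm over their backs; the gripper's body (75 mm by 189 mm) begins 69 mm behind the grasp point.
Start: joints at [1.205, 0.468, -0.012, 1.603, 0.006, 1.071, -0.056], TCP at [0.206, -0.616, 0.303] pointing down, gripper open.
Joint ranges: [-2.53, 2.53], [-0.31, 2.02], [-1.57, 1.55], [0.28, 2.44], [-1.29, 4.43], [0.15, 1.84], [-2.92, 2.92]. Speed limits (rad/s): [2.57, 2.57, 3.14, 3.14, 3.14, 3.14, 3.14].

## Interface

Orientations are given as [roll, pitch, yaw] about the fixed x, y, z axes, in that order (R = Rz(yaw) Ry(pitch) Rx(roll)).
In Python, from station import arm gives the robot as it stands.
- The arm moves only by the shell command python3 -m inch 'ROWS'. ROWS is JSON, a list of rows, each a list of 5 numbers: the opening, from -1 (shut) to 1 (fully open), then the shift along the tool's x, y, z in units of 25 mm (1.0 is 25 mm), then the turn about the tool's z in units of 8 degrees (1.0 is 8 degrees). In form: [[gripper, dx, dy, dz, yaw], ...]. A call has 1 to 20 rows; each row is the pose to reach, as a shift and turn from the pose commanded when the call began, along the tool's axes at that moment; what a row does not reach only later rows make up. A row lasts 1/10 s, in which the tool goes at most 50 mm and 8.59 degrees, less where a joint would pass 70% of its speed; a pose out of reach is approached as far as the arm can. A call with a gripper value outside its range is refused whole. The fingers move at their own pace and stop on an object; the grip force is fixed at half the most. Time passes only in rows, so rows that repeat a pose let the fingers close. It gives the time, the measured TCP pose, the force, the opening and the grip force at its end, in the units of the state.
- arm.read_state(): the state, without advancing time (a new reading comes with each control period).
- arm.get_image(name): name is "scene" or "top"; returns the picture (480x640x3 uint8, red, green, blue); there is no depth.
- arm.calibration(name): a dict with "fx", "fy", "cx", "cy" (pixels), "R" (3x3) and "t" (3): a world point X has camera coordinates R X + t. Camera axes: x right, y down, z forward; pixel columns grow to the right and rows downward; lengths in m; the calibration is good to about 2 mm. A picture is of the moment at which its call begins. calibration takes no time and is no camera call.
- arm.close_job(): hands the job in; it is judged then, once.
Trained networks look in the newest picture that a camera, given by its name, has taken for a name from the list of things; names that differ only in an ending like _2 or _b are one class to them, and where a whole thing is asked for, a point or a joint stands for the part that bears it (a point fixed in the world has none). Each returns a list of dicts, best first, with "confidence" (0 to 1); they miss things now and then, are a little off and sometimes report something else, mostly with a low value. They report only what shows in the picture. A call takes as long as a camera call.
- arm.search_frame(camera, query): "position" ([x, y, z] in m, in world coordinates, good to about 4 mm: the middle of the surface that is visible of it).
- arm.spot_point(camera, query): "position" ([x, y, z] in m, in world coordinates, good to about 4 mm: a listed point, or the origin of a listed thing).
The state is a dict: "clock": time; "joints": joint angles; "joint_vel": joint speeds; "tau": joint torques, N m; "eef_pos": TCP position; "eef_rot": TCP orientation; "wrist_force": force on the tool from outside, world axes, zero at the start; "ft_torque": the same for the moment, N m; "width": opening from 0.0 (shut) to 1.0 (fully open); "gripper_force": force on a finger pad.
Only numpy, scipy, OpenCV 4.12 (cv2) and the standard library are available. Lean on these libraries where they do the work, as an engineer would, in place of code of your own. Each camera call takes 0.05 s, during which the arm holds its last target. There are 200 camera calls.

## Task

Slide the pale silver heat-sink block along the black deck of the jig, between the blue guide rails, until it drops into the pocket and lies flat on its floor; do not lift it off the deck on the way. Then take the orange cover by its black handle and set it over the pocket, inside the blue frame, so that it lies level on the rim all round. Let go, and leave the mug where it stands.

Things in the scene. Friction and masses are not known exactly. Their poses are not given: they have to be found in the camera images.
- jig: Fixed bonding jig of slippery plastic: black plate 253 mm (its x) by 130 mm (its y), deck 18 mm above the worktop, walls and guides blue, 10 mm higher than the deck (top 28 mm). Origin: centre of its underside, on the worktop. The block starts on the plain deck at the -x end and is slid in jig +x: between the guides, then into the pocket.
- guide_mouth (a point): Middle of the mouth between the two blue guides, at deck height, jig x = -20 mm, y = 0, axes as the jig. The guides stand 118 mm apart here, close in to 86 mm apart at jig x = 15 mm and run on parallel to x = 24.5 mm.
- pocket_floor (a point): Centre of the pocket's grey floor, axes as the jig, at jig x = 72.5 mm, y = 0, 6 mm above the worktop. The pocket is 64 mm (x, jig 40.5 to 104.5 mm) by 88 mm (y), 12 mm deep below the deck.
- cover_seat (a point): Centre of the flat rim round the pocket, at deck height (jig x = 71.5 mm, y = 0, 18 mm above the worktop), axes as the jig. The rim is 94 mm (x) by 114 mm (y), bounded by the 10 mm high blue frame: side walls, end wall and the ends of the guides. The middle of the cover's underside belongs here.
- heat_block: Loose pale silver flat block with a dull round patch on top, 60 mm (x) by 82 mm (y) by 10 mm, 0.14 kg. Origin: centre of its underside. It starts on the jig's deck, turned by up to 0.3 rad from the jig's axes; it goes into the pocket with its x along the jig's x (either way round).
- cover: Loose orange plate, 89 mm (x) by 109 mm (y) by 8 mm, 0.2 kg, with a black upright handle bar in the middle, 18 mm thick (x), 60 mm long (y), from 8 to 38 mm above the underside. Origin: centre of its underside. It starts on the worktop. It fits the blue frame with its x along the jig's x (either way round), 2.5 mm clear all round.
- cover_grip (a point): Middle of the cover's handle bar, 25 mm above the cover's underside, axes as the cover; pinch the bar across its 18 mm thickness (cover x) from above.
- mug: White mug with blue dots, 92 mm wide, 127 mm with its handle, 93 mm high, standing loose on the worktop on the other side of the jig from the cover; a bystander. Origin: centre of its underside.

How it is judged:
By the outcome, as a careful person would: the job done as asked, in the order asked, and still so for the second after the job is handed in, with the robot touching nothing.
It also fails if it takes over 59 s, if anything falls off the work surface, if the arm or the gripper's body presses on something with over 40 N, if the wrist force passes 120 N, or if a joint passes its speed limit or range.

## Working session

There is one attempt and no reset: what is moved stays moved. The work goes in short steps, Python scripts to look and compute and a shell command to move; the robot and the scene stay as the last step left them, time stands still between calls to the robot, and variables do not carry over. Pictures are saved under pics/ and viewed, at most 10 in all, crops included, and the job is handed in when it is done.

```bash
mkdir -p pics; ls
python3 - <<'E'
from station import arm
import cv2
for c in ("top","scene"):
    im=arm.get_image(c); cv2.imwrite(f"pics/{c}0.png",im[:,:,::-1])
    for q in ("jig","guide_mouth","pocket_floor","cover_seat","heat_block","cover","cover_grip","mug"):
        r=arm.spot_point(c,q); print(c,q,[(([round(v,4) for v in d["position"]]),round(d["confidence"],2)) for d in r[:2]])
s=arm.read_state(); print(s)
k=arm.calibration("top");print(k)
E
```

```text
pics
top jig [([0.4931, 0.0277, 0.0009], 0.84), ([0.4976, 0.0487, 0.0176], 0.44)]
top guide_mouth [([0.4971, 0.0474, 0.0158], 0.76)]
top pocket_floor [([0.4714, -0.0474, 0.0021], 0.78), ([0.4735, -0.0431, 0.0182], 0.74)]
top cover_seat [([0.4765, -0.0462, 0.0197], 0.7)]
top heat_block [([0.501, 0.1, 0.0158], 0.88), ([0.4827, -0.3316, 0.0018], 0.56)]
top cover [([0.4839, -0.3336, 0.0045], 0.59)]
top cover_grip [([0.483, -0.3293, 0.0242], 0.62)]
top mug [([0.4269, 0.3011, 0.002], 0.9)]
scene jig [([0.4906, 0.025, -0.0019], 0.73)]
scene guide_mouth [([0.493, 0.0432, 0.0193], 0.58)]
scene pocket_floor [([0.4719, -0.0449, 0.008], 0.61)]
scene cover_seat [([0.4743, -0.0456, 0.0194], 0.81), ([0.4741, -0.0457, 0.0077], 0.36)]
scene heat_block [([0.4973, 0.1031, 0.0152], 0.56)]
scene cover [([0.4861, -0.3306, -0.0022], 0.56)]
scene cover_grip [([0.4866, -0.3369, 0.0226], 0.76)]
scene mug [([0.4277, 0.3024, 0.0021], 0.75)]
{'clock': 0.9, 'joints': array([ 1.20500232,  0.46750037, -0.01162666,  1.60271362,  0.00600347,
        1.07139873, -0.05630829]), 'joint_vel': array([ 0.00109352, -0.00122661,  0.00079053,  0.00034826, -0.0009346 ,
        0.00058288,  0.00092687]), 'tau': array([-1.58138246e-04, -5.20403230e+01, -1.28191002e-02, -2.44055772e+01,
       -5.66294964e-02,  1.13165803e-02, -8.26436946e-06]), 'eef_pos': array([ 0.20616624, -0.61643523,  0.30268648]), 'eef_rot': array([3.14157633e+00, 2.99046139e-05, 3.22739894e-01]), 'wrist_force': array([-0.44157262,  0.78889554, -0.44024622]), 'ft_torque': array([0.00434169, 0.01041917, 0.07751103]), 'gripper_force': 0.0, 'width': 1.0027839973646815}
{'fx': 576.7571379211121, 'fy': 576.7571379211121, 'cx': 312.1619591946366, 'cy': 232.54228893391323, 'R': array([[ 0.00206982, -0.99994656,  0.01012848],
       [-0.99859112, -0.00260385, -0.05299999],
       [ 0.05302353, -0.01000451, -0.99854315]]), 't': array([-0.01709671,  0.49209924,  1.38261187])}
```

View pics/top0.png

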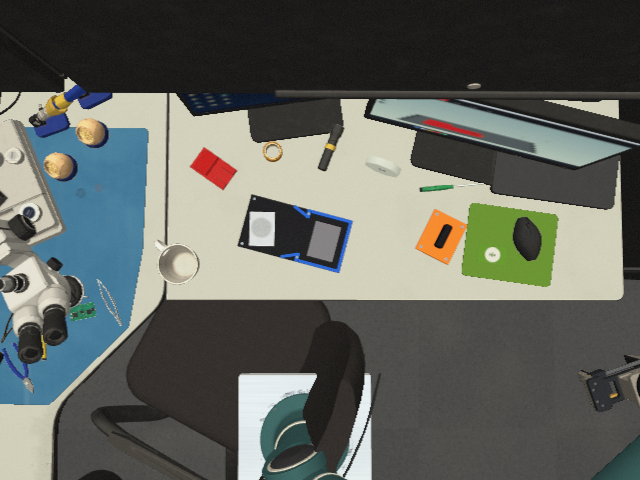

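View pics/scene0.png

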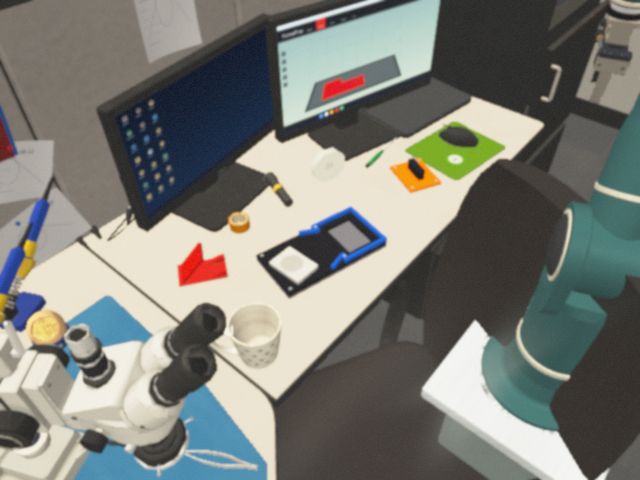

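Top view: the block is at about (262,229) on the jig's left end, the pocket at (324,241), the orange cover at (442,237) and the mug at (178,262). Next I'll fit model silhouettes to get precise poses.

```bash
cat > fit.py <<'E'
import numpy as np, cv2
from scipy.optimize import minimize
U=8
def proj(k,X):
    c=X@np.array(k["R"]).T+np.array(k["t"]); return np.c_[k["fx"]*c[:,0]/c[:,2]+k["cx"],k["fy"]*c[:,1]/c[:,2]+k["cy"]]
def box(x0,x1,y0,y1,z0,z1): return np.array([[x,y,z] for x in(x0,x1) for y in(y0,y1) for z in(z0,z1)],float)/1000
JIG=[box(-126.5,126.5,-65,65,0,18),box(24.5,126.5,-65,65,18,28)]
BLK=[box(-30,30,-41,41,0,10)]
COV=[box(-44.5,44.5,-54.5,54.5,0,8)]
COVH=COV+[box(-9,9,-30,30,8,38)]
def place(B,x,y,z,w):
    c,s=np.cos(w),np.sin(w); return B@np.array([[c,-s,0],[s,c,0],[0,0,1]]).T+[x,y,z]
def fit(k,mask,boxes,p0,z,roi):
    """mask: float image (0..1), p0=(x,y,yaw)"""
    x0,y0,x1,y1=roi
    m=cv2.resize(mask[y0:y1,x0:x1].astype(np.float32),None,fx=U,fy=U,interpolation=cv2.INTER_AREA)
    def cost(p):
        r=np.zeros(m.shape,np.float32)
        for b in boxes:
            q=(proj(k,place(b,p[0],p[1],z,p[2]))-[x0,y0]+.5)*U-.5
            h=cv2.convexHull(q.astype(np.float32)); cv2.fillConvexPoly(r,np.round(h*16).astype(np.int32),1.,cv2.LINE_8,4)
        r=cv2.resize(cv2.resize(r,(x1-x0,y1-y0),interpolation=cv2.INTER_AREA),(m.shape[1],m.shape[0]),interpolation=cv2.INTER_NEAREST)
        return ((r-m)**2).sum()/U**2
    best=None
    for dw in(-.15,0,.15):
        s=np.array([[0,0,0],[.008,0,0],[0,.008,0],[0,0,.1]])+np.array(p0)+[0,0,dw]
        o=minimize(cost,s[0],method="Nelder-Mead",options=dict(initial_simplex=s,xatol=1e-4,fatol=1e-2))
        if best is None or o.fun<best.fun: best=o
    return best.x,best.fun
E
cat > m0.py <<'E'
from station import arm; from fit import *
k=arm.calibration("top"); im=cv2.imread("pics/top0.png")[:,:,::-1].astype(float)
r,g,b=im[...,0],im[...,1],im[...,2]
for n,(c,rr) in dict(deck=(242,300),bg=(210,300),blue=(262,333),patch=(229,262),blk=(216,255),orange=(245,425),wt=(280,430),grey=(240,324)).items(): print(n,im[c,rr])
bl=np.array([0.,0,0])
# jig: not worktop -> soft by red channel
roi=(225,180,365,285)
jm=np.clip((200-r)/(170),0,1); 
m=(r<130).astype(np.uint8); m=cv2.morphologyEx(m,cv2.MORPH_CLOSE,np.ones((3,3)))
cs,_=cv2.findContours(m[180:285,225:365],cv2.RETR_EXTERNAL,cv2.CHAIN_APPROX_NONE); f=np.zeros_like(m[180:285,225:365]); cv2.drawContours(f,[max(cs,key=cv2.contourArea)],-1,1,-1)
M=np.zeros(im.shape[:2]); M[180:285,225:365]=f
J,e=fit(k,M,JIG,(.4931,.0277,-1.834),0,roi); print("jig",J.round(4),e,f.sum())
roi=(235,195,290,260); M=((r>115)).astype(float)
mm=np.zeros_like(M); mm[195:260,235:290]=f[15:80,10:65]; mm=cv2.erode(mm,np.ones((3,3)))
B,e=fit(k,M*mm,BLK,(.5,.1,-1.7),.018,roi); print("block",B.round(4),e,(M*mm)[195:260,235:290].sum())
o=((r-b)>100).astype(np.uint8); roi=(405,200,478,275); M=np.zeros(o.shape); 
cs,_=cv2.findContours(o[200:275,405:478],cv2.RETR_EXTERNAL,cv2.CHAIN_APPROX_NONE); f=np.zeros((75,73),np.uint8); cv2.drawContours(f,[max(cs,key=cv2.contourArea)],-1,1,-1); M[200:275,405:478]=f
for w in(-2.1,-.5):
    C,e=fit(k,M,COVH,(.484,-.332,w),0,roi); print("cover",C.round(4),e,f.sum())
d=B[:2]-J[:2]; c,s=np.cos(J[2]),np.sin(J[2]); print("block in jig mm",1000*(c*d[0]+s*d[1]),1000*(-s*d[0]+c*d[1]),B[2]-J[2])
E
python3 m0.py
```

```text
deck [37. 37. 35.]
bg [ 47. 104. 211.]
blue [34. 35. 36.]
patch [188. 191. 187.]
blk [221. 224. 220.]
orange [246. 140.  46.]
wt [212. 210. 189.]
grey [133. 131. 130.]
jig [ 0.4907  0.0263 -1.83  ] 40.9072265625 5652
block [ 0.501   0.1057 -1.5882] 22.958984375 887.0
cover [ 0.4843 -0.3305 -2.0362] 28.70556640625 1629
cover [ 0.4846 -0.3299 -0.7432] 513.593017578125 1629
block in jig mm -79.3722378082513 -10.42877441940632 0.24179429045381573
```

```bash
cat > go.py <<'E'
import sys,numpy as np
from station import arm
# usage: go.py x y z yaw  -> units in tool axes from the (commanded ~ measured) pose
def units(x,y,z,w):
    s=arm.read_state(); p=s["eef_pos"]; r=s["eef_rot"][2]
    d=np.array([x,y,z])-p; c,n=np.cos(r),np.sin(r)
    dw=(w-r+np.pi/2)%np.pi-np.pi/2
    return (np.array([c*d[0]+n*d[1],n*d[0]-c*d[1],-d[2]])/.025).round(3),round(-np.degrees(dw)/8,3)
if __name__=="__main__": print(*units(*map(float,sys.argv[1:])))
E
python3 go.py .501 .1057 .2 1.5534; python3 go.py .501 .1057 .25 1.5534
```

```text
[ 20.346 -23.654   4.107] -8.814
[ 20.346 -23.654   2.107] -8.814
```

```bash
python3 -m inch '[[1,20.35,-23.65,2.1,-8.81],[1,20.35,-23.65,2.1,-8.81],[1,20.35,-23.65,2.1,-8.81],[1,20.35,-23.65,2.1,-8.81],[1,20.35,-23.65,2.1,-8.81],[1,20.35,-23.65,2.1,-8.81],[1,20.35,-23.65,2.1,-8.81],[1,20.35,-23.65,2.1,-8.81],[1,20.35,-23.65,2.1,-8.81],[1,20.35,-23.65,2.1,-8.81],[1,20.35,-23.65,2.1,-8.81],[1,20.35,-23.65,2.1,-8.81],[1,20.35,-23.65,2.1,-8.81],[1,20.35,-23.65,2.1,-8.81],[1,20.35,-23.65,2.1,-8.81],[1,20.35,-23.65,2.1,-8.81],[1,20.35,-23.65,2.1,-8.81],[1,20.35,-23.65,2.1,-8.81]]'; python3 go.py .501 .1057 .122 1.5534
```

```text
clock: 2.7
eef_pos: [0.501, 0.106, 0.2499]
eef_rot: [-3.141, 0.0, 1.554]
wrist_force: [0.7, -0.1, -0.9]
width: 0.999
gripper_force: 0.0
[-1.200e-02  2.000e-03  5.117e+00] 0.007
```

```bash
python3 -m inch '[[1,0,0,1.5,0],[1,0,0,3,0],[1,0,0,4.3,0],[1,0,0,5.1,0],[1,0,0,5.1,0]]'
python3 - <<'E'
from station import arm; import cv2
a=arm.get_image("scene")[200:330,220:420,::-1]; b=arm.get_image("top")[170:300,190:390,::-1]
cv2.imwrite("pics/p1.png",cv2.hconcat([cv2.resize(v,None,fx=2,fy=3,interpolation=2) if 0 else cv2.resize(v,(400,260),interpolation=2) for v in (a,b)]))
E
```

```text
clock: 3.2
eef_pos: [0.4994, 0.1032, 0.1204]
eef_rot: [-3.136, 0.002, 1.55]
wrist_force: [-0.4, -1.0, 1.0]
width: 0.998
gripper_force: 0.0
```

View pics/p1.png

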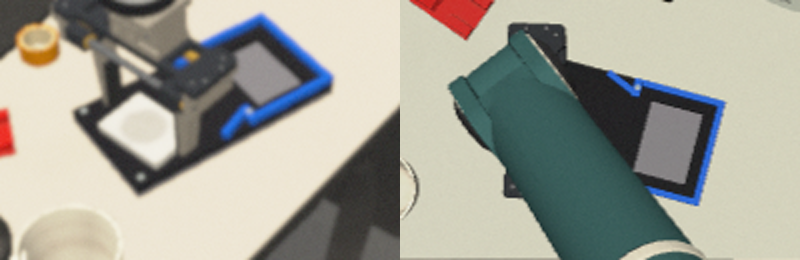

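The fingers straddle the block in the scene crop (near finger at (187,135), far one at (108,90)). I'll lower to just above the deck, then grip.

```bash
python3 go.py .501 .1057 .1085 1.5534;  python3 -m inch '[[1,0,0,0.25,0],[1,0,0,0.5,0],[1,0,0,0.5,0]]';python3 go.py .501 .1057 .1085 1.5534
```

```text
[ 0.049 -0.011  0.586] -0.016
clock: 3.6
eef_pos: [0.5011, 0.1053, 0.1101]
eef_rot: [-3.142, 0.0, 1.553]
wrist_force: [-0.3, -0.1, 0.4]
width: 1.003
gripper_force: 0.0
[ 0.016 -0.003  0.063] -0.006
```

```bash
python3 -m inch '[[1,0,0,0.05,0],[0.9,0,0,0.05,0],[0.8,0,0,0.05,0],[0.7,0,0,0.05,0],[0.6,0,0,0.05,0],[0.6,0,0,0.05,0]]'
python3 - <<'E'
import numpy as np
from go import units
J=np.array([.4907,.0263,-1.83]); c,s=np.cos(J[2]),np.sin(J[2])
for jx in (-79.4,-45): 
    x,y=J[0]+c*jx/1e3,J[1]+s*jx/1e3; print(jx,x,y,units(x,y,.109,J[2]+np.pi))
E
```

```text
clock: 4.2
eef_pos: [0.5012, 0.1057, 0.109]
eef_rot: [3.141, -0.0, 1.553]
wrist_force: [0.1, -0.4, 1.2]
width: 0.886
gripper_force: 30.0
-79.4 0.5110510861132653 0.10304759471156384 (array([-0.099,  0.396,  0.001]), np.float64(1.728))
-45 0.5022339908702386 0.0697967476324984 (array([-1.435e+00,  6.700e-02,  1.000e-03]), np.float64(1.728))
```

```bash
python3 -m inch '[[0.6,-0.03,0.13,0,0.4],[0.6,-0.06,0.26,0,0.9],[0.6,-0.1,0.4,0,1.4],[0.6,-0.1,0.4,0,1.73],[0.6,-0.4,0.32,0,1.73],[0.6,-0.8,0.22,0,1.73],[0.6,-1.1,0.15,0,1.73],[0.6,-1.43,0.07,0,1.73],[0.6,-1.43,0.07,0,1.73],[0.6,-1.43,0.07,0,1.73]]'
python3 -m inch '[[0.8,0,0,0,0],[1,0,0,0,0],[1,0,0,0,0],[1,0,0,-1,0],[1,0,0,-2,0],[1,0,0,-3,0],[1,0,0,-3,0]]'
python3 - <<'E'
import numpy as np
from go import units
J=np.array([.4907,.0263,-1.83]); c,s=np.cos(J[2]),np.sin(J[2])
for jx in (-98,): 
    x,y=J[0]+c*jx/1e3,J[1]+s*jx/1e3; print(jx,x,y,units(x,y,.109,J[2]+np.pi))
E
```

```text
clock: 5.2
eef_pos: [0.5022, 0.0688, 0.1091]
eef_rot: [3.141, 0.001, 1.31]
wrist_force: [-0.7, -1.3, 3.2]
width: 0.889
gripper_force: 30.0
clock: 5.9
eef_pos: [0.5038, 0.0706, 0.1866]
eef_rot: [3.136, -0.002, 1.312]
wrist_force: [0.7, -0.4, -0.3]
width: 0.999
gripper_force: 0.0
-98 0.5158184690062972 0.12102625039966317 (array([ 2.073, -0.052,  3.103]), np.float64(0.001))
```

```bash
python3 -m inch '[[0.2,1.2,0,0,0],[-0.13,2.3,-0.05,0,0],[-0.13,2.3,-0.05,0,0],[-0.13,2.3,-0.05,1,0],[-0.13,2.3,-0.05,2,0],[-0.13,2.3,-0.05,3,0],[-0.13,2.3,-0.05,3.08,0],[-0.13,2.3,-0.05,3.08,0]]'
python3 - <<'E'
from station import arm; import cv2
a=arm.get_image("scene")[190:320,220:420,::-1]; b=arm.get_image("top")[170:300,190:390,::-1]
cv2.imwrite("pics/p2.png",cv2.hconcat([cv2.resize(v,(400,260),interpolation=2) for v in (a,b)]))
E
```

```text
clock: 6.7
eef_pos: [0.5161, 0.1257, 0.1066]
eef_rot: [3.141, -0.0, 1.312]
wrist_force: [0.6, -0.1, 3.8]
width: 0.433
gripper_force: 1.4
```

View pics/p2.png

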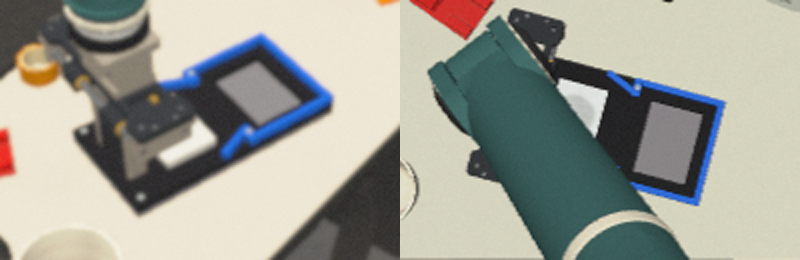

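```bash
cat > jg.py <<'E'
import numpy as np,sys
from go import units
J=np.array([.4907,.0263,-1.83]); c,s=np.cos(J[2]),np.sin(J[2])
from station import arm
p=arm.read_state()["eef_pos"]; d=p[:2]-J[:2]; print("now jig",(1e3*(c*d[0]+s*d[1])).round(1),(1e3*(-s*d[0]+c*d[1])).round(1))
for jx in map(float,sys.argv[2:]):
    x,y=J[0]+c*jx/1e3,J[1]+s*jx/1e3; print(jx,units(x,y,float(sys.argv[1]),J[2]+np.pi))
E
python3 jg.py .109 -20 33
```

```text
now jig -102.3 -1.1
-20.0 (array([-3.293,  0.046, -0.098]), np.float64(-0.002))
33.0 (array([-5.413,  0.047, -0.098]), np.float64(-0.002))
```

```bash
python3 -m inch '[[-0.13,0,0.02,-0.1,0],[-0.13,-0.2,0.05,-0.1,0],[-0.13,-0.4,0.05,-0.1,0],[-0.13,-0.6,0.05,-0.1,0],[-0.13,-0.8,0.05,-0.1,0],[-0.13,-1.05,0.05,-0.1,0],[-0.13,-1.3,0.05,-0.1,0],[-0.13,-1.55,0.05,-0.1,0],[-0.13,-1.8,0.05,-0.1,0],[-0.13,-2.05,0.05,-0.1,0],[-0.13,-2.3,0.05,-0.1,0],[-0.13,-2.55,0.05,-0.1,0],[-0.13,-2.8,0.05,-0.1,0],[-0.13,-3.0,0.05,-0.1,0],[-0.13,-3.0,0.05,-0.1,0]]'; python3 jg.py .109 33
python3 - <<'E'
from station import arm; import cv2
a=arm.get_image("scene")[190:320,220:420,::-1]; b=arm.get_image("top")[170:300,190:390,::-1]
cv2.imwrite("pics/p3.png",cv2.hconcat([cv2.resize(v,(400,260),interpolation=2) for v in (a,b)]))
E
```

```text
clock: 8.3
eef_pos: [0.4976, 0.052, 0.1094]
eef_rot: [-3.141, 0.001, 1.31]
wrist_force: [-0.4, 0.7, -0.1]
width: 0.437
gripper_force: 0.0
now jig -26.6 0.1
33.0 (array([-2.383e+00,  1.000e-03,  1.600e-02]), np.float64(-0.011))
```

View pics/p3.png

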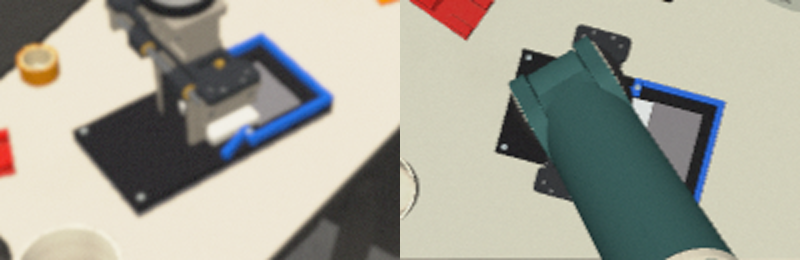

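The block is square between the guides with its front edge over the pocket (top crop (648,115)); I'll push on.

```bash
python3 -m inch '[[-0.13,-0.2,0,0,0],[-0.13,-0.4,0,0,0],[-0.13,-0.6,0,0,0],[-0.13,-0.8,0,0,0],[-0.13,-1.0,0,0,0],[-0.13,-1.2,0,0,0],[-0.13,-1.4,0,0,0],[-0.13,-1.6,0,0,0],[-0.13,-1.8,0,0,0],[-0.13,-1.95,0,0,0],[-0.13,-2.1,0,0,0],[-0.13,-2.2,0,0,0],[-0.13,-2.3,0,0,0],[-0.13,-2.35,0,0,0],[-0.13,-2.35,0,0,0]]'; python3 jg.py .109 33
python3 - <<'E'
from station import arm; import cv2
a=arm.get_image("scene")[190:320,220:420,::-1]; b=arm.get_image("top")[170:300,190:390,::-1]
cv2.imwrite("pics/p4.png",cv2.hconcat([cv2.resize(v,(400,260),interpolation=2) for v in (a,b)]))
E
```

```text
clock: 9.9
eef_pos: [0.4826, -0.004, 0.1094]
eef_rot: [-3.142, 0.0, 1.311]
wrist_force: [0.2, -0.5, 0.4]
width: 0.441
gripper_force: 0.0
now jig 31.4 -0.0
33.0 (array([-0.065,  0.001,  0.016]), np.float64(-0.003))
```

View pics/p4.png

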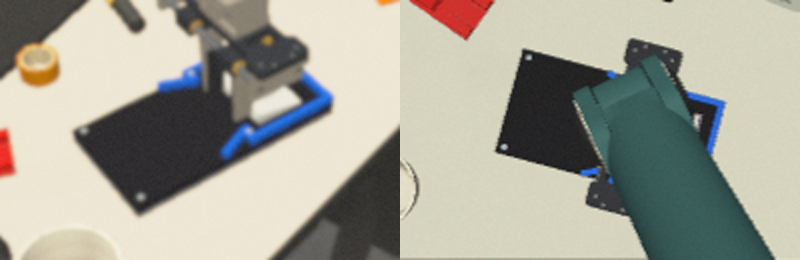

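```bash
python3 -m inch '[[-0.13,-0.06,0,0,0],[-0.13,-0.12,0,0,0],[-0.13,-0.12,0,0,0],[-0.13,0.1,0,0,0],[-0.13,0.1,0,-1,0],[-0.13,0.1,0,-2.5,0],[-0.13,0.1,0,-4,0],[-0.13,0.1,0,-4,0]]'
python3 - <<'E'
from go import *
print(units(.4843,-.3305,.21,-.4654)); print(arm.read_state()["joints"].round(2))
E
```

```text
clock: 10.8
eef_pos: [0.4859, -0.0006, 0.2137]
eef_rot: [3.133, -0.002, 1.312]
wrist_force: [0.7, -0.8, -0.9]
width: 0.437
gripper_force: 0.0
(array([-12.773,   3.318,   0.147]), np.float64(-9.772))
[ 0.4   0.38 -0.56  2.05  0.28  0.78 -0.58]
```

```bash
python3 -m inch '[[0.3,-2,0.5,0,-1],[0.3,-12.77,3.32,0.15,-9.77],[0.3,-12.77,3.32,0.15,-9.77],[0.3,-12.77,3.32,0.15,-9.77],[0.3,-12.77,3.32,0.15,-9.77],[0.3,-12.77,3.32,0.15,-9.77],[0.3,-12.77,3.32,0.15,-9.77],[0.3,-12.77,3.32,0.15,-9.77],[0.3,-12.77,3.32,0.15,-9.77],[0.3,-12.77,3.32,0.15,-9.77],[0.3,-12.77,3.32,0.15,-9.77],[0.3,-12.77,3.32,0.15,-9.77],[0.3,-12.77,3.32,0.15,-9.77]]'
python3 - <<'E'
from go import *
print(units(.4843,-.3305,.12,-.4654)); print(arm.read_state()["joints"].round(2))
import cv2
a=arm.get_image("scene")[190:320,220:420,::-1]; b=arm.get_image("top"); cv2.imwrite("pics/top1.png",b[:,:,::-1]); b=b[170:300,190:390,::-1]
cv2.imwrite("pics/p5.png",cv2.hconcat([cv2.resize(v,(400,260),interpolation=2) for v in (a,b)]))
E
```

```text
clock: 12.1
eef_pos: [0.4816, -0.331, 0.2054]
eef_rot: [-3.141, -0.0, 2.675]
wrist_force: [-0.2, -0.0, -0.6]
width: 0.647
gripper_force: 0.0
(array([-0.085,  0.067,  3.415]), np.float64(-0.011))
[ 1.11  0.61 -0.75  1.81  0.51  0.93  1.23]
```

View pics/p5.png

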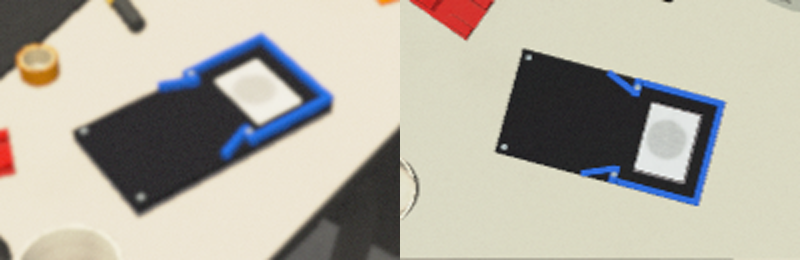

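```bash
cat > m1.py <<'E'
from station import arm; from fit import *
def jigblock(fn,block=True):
    k=arm.calibration("top"); im=cv2.imread(fn)[:,:,::-1].astype(float); r,g,b=im[...,0],im[...,1],im[...,2]
    m=((r<130)).astype(np.uint8)[180:285,225:365]
    cs,_=cv2.findContours(m,cv2.RETR_EXTERNAL,cv2.CHAIN_APPROX_NONE); f=np.zeros_like(m); cv2.drawContours(f,[max(cs,key=cv2.contourArea)],-1,1,-1)
    M=np.zeros(r.shape); M[180:285,225:365]=f
    J,e=fit(k,M,JIG,(.4907,.0263,-1.83),0,(225,180,365,285)); print("jig",J.round(4),e,f.sum())
    B=np.array([[j] for j in [0]]);S=cv2.erode(M,np.ones((5,5)))*(r>115)
    ar=np.where(S>0); roi=(295,205,355,275); print("block bbox",ar[1].min(),ar[1].max(),ar[0].min(),ar[0].max(),S.sum())
    for z in(.006,.018):
        B,e=fit(k,S,BLK,(.4717,-.045,-1.83),z,roi); d=B[:2]-J[:2]; c,s=np.cos(J[2]),np.sin(J[2])
        print("z",z,"block in jig",(1e3*(c*d[0]+s*d[1])).round(1),(1e3*(-s*d[0]+c*d[1])).round(1),(B[2]-J[2]).round(3),e.round(1))
    return J
if __name__=="__main__": jigblock("pics/top1.png")
E
python3 m1.py
```

```text
jig [ 0.4907  0.0262 -1.8295] 42.073486328125 5649
block bbox 241 340 198 261 963.0
z 0.006 block in jig 71.1 -0.3 0.005 77.1
z 0.018 block in jig 70.9 -1.3 0.005 63.8
```

Run:
```python
from station import arm; from fit import *
J=(.4907,.0262,0,-1.8295)
for q in ("top","scene"):
    im=arm.get_image(q); k=arm.calibration(q)
    print(q,[(np.round(d["position"],4),round(d["confidence"],2)) for d in arm.spot_point(q,"heat_block")[:1]])
    def px(P): return proj(k,place(np.array(P)/1000.,*J))
    x0,y0=(300,195) if q=="top" else (315,205)
    Z=9 if q=="top" else 5
    w,h=(44*9//Z+9,66) if q=="top" else (80,66)
    if q=="top": w=44
    s=cv2.resize(im[y0:y0+66,x0:x0+w,::-1],(w*Z if q=="scene" else 396,594 if q=="top" else 330),interpolation=cv2.INTER_CUBIC)
    if q=="top": T=s
    else:
        a=s.copy()
        def dr(P,col): cv2.polylines(a,[np.round((px(P)-[x0,y0]+.5)*Z).astype(int)],True,col,1)
        dr([[40.5,-44,18],[104.5,-44,18],[104.5,44,18],[40.5,44,18]],(0,0,255))
        dr([[42,-41,16],[102,-41,16],[102,41,16],[42,41,16]],(0,200,0))
        dr([[41.5,-41,28],[101,-41,16],[101,41,16],[41.5,41,28]],(255,0,200))
        v=cv2.vconcat([cv2.resize(s,(400,297)),cv2.resize(a,(400,297))])
cv2.imwrite("pics/p6.png",cv2.hconcat([T,v]))
```

```text
top [(array([ 0.4725, -0.0473,  0.007 ]), 0.91)]
scene [(array([ 0.4706, -0.042 ,  0.0012]), 0.73)]
```

View pics/p6.png

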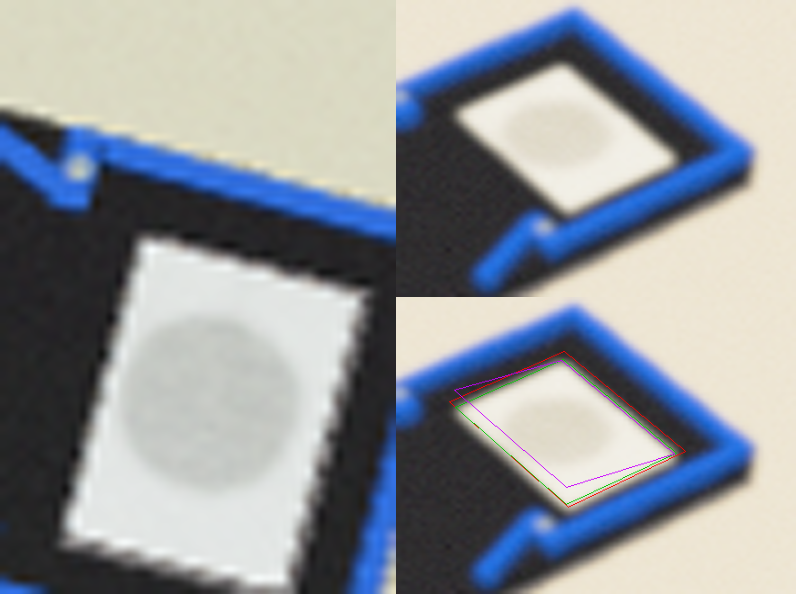

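The block matches the green "flat in pocket" outline (scene crop corners (455,405), (678,455)), not the magenta tilted one. Next is the cover.

```bash
python3 go.py .4843 -.3305 .099 2.6762;  python3 -m inch '[[0.3,-0.01,0,1,0],[0.3,-0.01,0,2,0],[0.3,-0.01,0,3,0],[0.3,-0.01,0,3.8,0],[0.3,-0.01,0,4.2,0],[0.3,-0.01,0,4.2,0],[0.3,-0.01,0,4.2,0]]'; python3 go.py .4843 -.3305 .099 2.6762
```

```text
[-0.08   0.073  4.271] -0.006
clock: 13.1
eef_pos: [0.4823, -0.3314, 0.1013]
eef_rot: [3.142, 0.001, 2.676]
wrist_force: [-0.5, -0.2, -0.1]
width: 0.65
gripper_force: 0.0
[-0.053  0.069  0.094] -0.005
```

```bash
python3 -m inch '[[0.3,-0.05,0.07,0.07,0],[0,-0.05,0.07,0.07,0],[-0.3,-0.05,0.07,0.07,0],[-0.7,-0.05,0.07,0.07,0],[-0.8,-0.05,0.07,0.07,0],[-0.8,-0.05,0.07,0.07,0],[-0.8,-0.05,0.07,0.07,0],[-0.8,-0.05,0.07,0.07,0]]'; python3 go.py .4843 -.3305 .099 2.6762
```

```text
clock: 13.9
eef_pos: [0.4837, -0.3305, 0.099]
eef_rot: [-3.141, -0.0, 2.675]
wrist_force: [-0.4, -0.2, 0.4]
width: 0.194
gripper_force: 30.0
[-0.022  0.011 -0.001] -0.006
```

```bash
python3 -m inch '[[-0.8,0,0,-0.5,0],[-0.8,0,0,-1.2,0],[-0.8,0,0,-2,0],[-0.8,0,0,-2.4,0],[-0.8,0,0,-2.4,0]]'
python3 - <<'E'
from go import *
J=(.4907,.0262,-1.8295); x=J[0]+.0715*np.cos(J[2]); y=J[1]+.0715*np.sin(J[2]); print(x,y,units(x,y,.159,J[2]+np.pi/2))
E
```

```text
clock: 14.4
eef_pos: [0.4846, -0.3309, 0.1612]
eef_rot: [-3.141, 0.004, 2.675]
wrist_force: [0.0, 0.4, -2.1]
width: 0.192
gripper_force: 30.0
0.4724083281005791 -0.04292065349173091 (array([ 5.616, 10.069,  0.089]), np.float64(-1.487))
```

```bash
python3 -m inch '[[-0.8,0.5,0.9,0,-0.2],[-0.8,1.2,2.2,0,-0.5],[-0.8,2,3.6,0,-0.8],[-0.8,2.8,5,0,-1.1],[-0.8,3.6,6.4,0,-1.3],[-0.8,4.4,7.9,0,-1.48],[-0.8,5,9,0,-1.48],[-0.8,5.4,9.7,0,-1.48],[-0.8,5.6,10.05,0,-1.48],[-0.8,5.6,10.05,0,-1.48],[-0.8,5.6,10.05,0,-1.48]]'
python3 - <<'E'
from go import *; import cv2
print(units(.4724,-.0429,.12,-.2587)); s=arm.read_state(); print(s["eef_pos"],s["eef_rot"])
a=arm.get_image("scene"); b=arm.get_image("top")
cv2.imwrite("pics/s2.png",a[:,:,::-1]); cv2.imwrite("pics/t2.png",b[:,:,::-1])
a=cv2.resize(a[180:290,290:400,::-1],(400,400),interpolation=2); b=cv2.resize(b[180:290,265:375,::-1],(400,400),interpolation=2)
cv2.imwrite("pics/p7.png",cv2.hconcat([a,b]))
E
```

```text
clock: 15.5
eef_pos: [0.4716, -0.0442, 0.1587]
eef_rot: [-3.141, -0.0, 2.881]
wrist_force: [-0.2, -0.4, -2.7]
width: 0.195
gripper_force: 30.0
(array([-0.018,  0.058,  1.547]), np.float64(-0.014))
[ 0.47158846 -0.0441728   0.15867499] [-3.14069380e+00 -3.18266515e-04  2.88097948e+00]
```

View pics/p7.png

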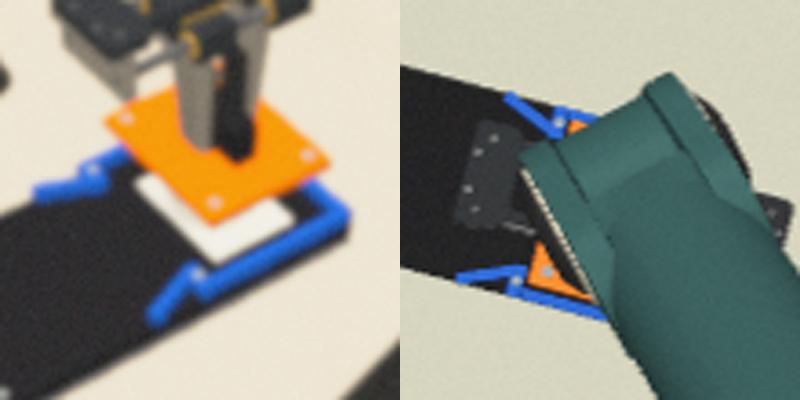

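```bash
cat > m2.py <<'E'
from station import arm; from fit import *
import sys
k=arm.calibration("scene")
def jig():
    im=cv2.imread("pics/scene0.png")[:,:,::-1].astype(float); r,b=im[...,0],im[...,2]
    x0,y0,x1,y1=roi=(250,195,395,305)
    m=(r<135).astype(np.uint8)[y0:y1,x0:x1]; cs,_=cv2.findContours(m,cv2.RETR_EXTERNAL,cv2.CHAIN_APPROX_NONE); f=np.zeros_like(m); cv2.drawContours(f,[max(cs,key=cv2.contourArea)],-1,1,-1)
    M=np.zeros(r.shape); M[y0:y1,x0:x1]=f
    G=[np.array([[-20,s*59,z] for z in(18,28)]+[[-20,s*65,z] for z in(18,28)]+[[15,s*43,z] for z in(18,28)]+[[15,s*49,z] for z in(18,28)])/1e3 for s in(1,-1)]
    return fit(k,M,JIG+G,(.4907,.0262,-1.83),0,roi),f.sum()
def cover(fn,z,p0,ign=(331,366,180,224)):
    im=cv2.imread(fn)[:,:,::-1].astype(float); r,b=im[...,0],im[...,2]
    M=((r-b)>90).astype(float); a=ign; best=None
    import fit as F
    x0,y0,x1,y1=300,190,400,250
    M=M[y0:y1,x0:x1]; W=np.ones_like(M); W[max(0,a[2]-y0):a[3]-y0,a[0]-x0:a[1]-x0]=0
    def cost(p):
        rr=np.zeros((M.shape[0]*U,M.shape[1]*U),np.float32)
        q=(proj(k,place(COV[0],p[0],p[1],z,p[2]))-[x0,y0]+.5)*U-.5
        cv2.fillConvexPoly(rr,np.round(cv2.convexHull(q.astype(np.float32))*16).astype(np.int32),1.,cv2.LINE_8,4)
        return (W*(cv2.resize(rr,(M.shape[1],M.shape[0]),interpolation=cv2.INTER_AREA)-M)**2).sum()
    s=np.array([[0,0,0],[.006,0,0],[0,.006,0],[0,0,.08]])+p0
    o=minimize(cost,s[0],method="Nelder-Mead",options=dict(initial_simplex=s,xatol=1e-5,fatol=1e-3)); return o.x,o.fun
if __name__=="__main__":
    (J,e),n=jig(); print("jig scene",J.round(4),e,n)
    C,e=cover("pics/s2.png",.0597,np.array([.4716,-.0442,-1.83])); print("cover",C.round(4),e)
    for nm,Q in(("scene",J),("top",np.array([.4907,.0262,-1.8295]))):
        c,s=np.cos(Q[2]),np.sin(Q[2]); d=C[:2]-Q[:2]; print(nm,"cover in jig (want 71.5,0)",(1e3*(c*d[0]+s*d[1])).round(1),(1e3*(-s*d[0]+c*d[1])).round(1),(C[2]-Q[2]).round(3))
    import go; p=go.arm.read_state()["eef_pos"]; d=p[:2]-Q[:2]; print("tcp in jig(top)",1e3*(c*d[0]+s*d[1]),1e3*(-s*d[0]+c*d[1]))
E
python3 m2.py
```

```text
jig scene [ 0.4913  0.0239 -1.8265] 341.07763671875 5763
cover [ 0.4724 -0.0434 -1.8379] 40.01708984375
scene cover in jig (want 71.5,0) 69.9 -1.3 -0.011
top cover in jig (want 71.5,0) 72.0 0.1 -0.008
tcp in jig(top) 73.26760778269717 -0.32841650316408133
```

```bash
cat > m3.py <<'E'
from fit import *; from station import arm
W3=[box(24.5,126.5,57,65,18,28),box(24.5,126.5,-65,-57,18,28),box(118.5,126.5,-65,65,18,28)]
GD=[box(-30,34,38,70,10,34),box(-30,34,-70,-38,10,34)]
def ren(k,bs,p,z,sh,x0,y0):
    rr=np.zeros((sh[0]*U,sh[1]*U),np.float32)
    for b in bs:
        q=(proj(k,place(b,p[0],p[1],z,p[2]))-[x0,y0]+.5)*U-.5
        cv2.fillConvexPoly(rr,np.round(cv2.convexHull(q.astype(np.float32))*16).astype(np.int32),1.,cv2.LINE_8,4)
    return cv2.resize(rr,(sh[1],sh[0]),interpolation=cv2.INTER_AREA)
def blue(cam,fn,roi):
    k=arm.calibration(cam); im=cv2.imread(fn).astype(float); b,g,r=im[...,0],im[...,1],im[...,2]
    x0,y0,x1,y1=roi; M=np.clip((b-r)/150,0,1)[y0:y1,x0:x1]; p0=np.array([.4907,.0262,-1.8295])
    Wt=1-(ren(k,GD,p0,0,M.shape,x0,y0)>0)
    f=lambda p:(Wt*(ren(k,W3,p,0,M.shape,x0,y0)-M)**2).sum()
    s=np.array([[0,0,0],[.006,0,0],[0,.006,0],[0,0,.08]])+p0
    o=minimize(f,s[0],method="Nelder-Mead",options=dict(initial_simplex=s,xatol=1e-5,fatol=1e-3)); return o.x,o.fun,(Wt*M).sum()
for cam,fn,roi in(("top","pics/top1.png",(280,190,365,285)),("scene","pics/scene0.png",(300,195,400,280))):
    print(cam,*blue(cam,fn,roi))
E
python3 m3.py
```

```text
top [ 0.49081519  0.02688001 -1.82994335] 8.093901215277779 427.5133333333333
scene [ 0.48978128  0.02913549 -1.83568552] 44.66594631076389 573.6066666666667
```

```bash
cat > m4.py <<'E'
from m3 import *
k=arm.calibration("top"); im=cv2.imread("pics/t2.png").astype(float); b,g,r=im[...,0],im[...,1],im[...,2]
x0,y0,x1,y1=265,180,375,290
M=np.clip((r-b)/190,0,1)[y0:y1,x0:x1]
yy,xx=np.mgrid[0:110,0:110]; X=400+(xx+.5)*400/110; Y=(yy+.5)*400/110
A=(X>495)&(X<600)&(Y>240)&(Y<312)&(Y>240+(X-527)*.833+8)
B=(X>550)&(X<605)&(Y>95)&(Y<150-(X-535)*.6-7)
# bench is slightly yellow: suppress
M[(r-b)[y0:y1,x0:x1]<60]=0
Wt=(A|B).astype(float); print("orange used",(M*A).sum(),(M*B).sum())
p0=np.array([.4724,-.0434,-1.832])
for yawfix in(-1.8315,):
    f=lambda p:(Wt*(ren(k,COV,(p[0],p[1],yawfix),.0597,M.shape,x0,y0)-M)**2).sum()
    s=np.array([[0,0],[.005,0],[0,.005]])+p0[:2]
    o=minimize(f,s[0],method="Nelder-Mead",options=dict(initial_simplex=s,xatol=1e-5,fatol=1e-3))
    Q=np.array([.49075,.0265,-1.8297]); c,s=np.cos(Q[2]),np.sin(Q[2]); d=o.x-Q[:2]
    print(o.x.round(4),o.fun,"cover in jig",(1e3*(c*d[0]+s*d[1])).round(1),(1e3*(-s*d[0]+c*d[1])).round(1))
    cv2.imwrite("pics/dbg.png",cv2.resize((np.dstack([M,Wt,ren(k,COV,(*o.x,yawfix),.0597,M.shape,x0,y0)])*255).astype(np.uint8),(440,440),interpolation=0))
E
python3 m4.py
```

```text
top [ 0.49081519  0.02688001 -1.82994335] 8.093901215277779 427.5133333333333
scene [ 0.48978128  0.02913549 -1.83568552] 44.66594631076389 573.6066666666667
orange used 63.468421052631584 0.0
[ 0.4728 -0.0429] 8.074544288867727 cover in jig 71.7 0.4
```

```bash
python3 -m inch '[[-0.8,0,0,0.4,0],[-0.8,0,0,0.8,0],[-0.8,0,0,1.1,0],[-0.8,0,0,1.1,0],[-0.8,0,0,1.1,0],[-0.8,0,0,1.2,0],[-0.8,0,0,1.3,0],[-0.8,0,0,1.35,0],[-0.8,0,0,1.35,0],[-0.8,0,0,1.35,0]]'; python3 jg.py .117
```

```text
clock: 16.6
eef_pos: [0.4716, -0.043, 0.1252]
eef_rot: [-3.142, 0.0, 2.882]
wrist_force: [0.2, -0.2, -2.3]
width: 0.192
gripper_force: 30.0
now jig 71.9 -0.7
```

```bash
python3 -m inch '[[-0.8,0,-0.02,0.08,0],[-0.8,0,-0.03,0.16,0],[-0.8,0,-0.03,0.24,0],[-0.8,0,-0.03,0.3,0],[-0.8,0,-0.03,0.3,0]]'; python3 jg.py .117
```

```text
clock: 17.1
eef_pos: [0.4713, -0.0437, 0.1174]
eef_rot: [-3.142, -0.0, 2.882]
wrist_force: [0.5, 0.0, -2.1]
width: 0.192
gripper_force: 30.0
now jig 72.7 -0.9
```

```bash
python3 -m inch '[[-0.8,0,0,0.03,0],[-0.8,0,0,0.06,0],[-0.8,0,0,0.06,0]]'; python3 -m inch '[[-0.5,0,0,0,0],[-0.2,0,0,0,0],[0.1,0,0,0,0],[0.2,0,0,0,0],[0.2,0,0,0,0]]'
```

```text
clock: 17.4
eef_pos: [0.4715, -0.0436, 0.1169]
eef_rot: [-3.141, 0.0, 2.882]
wrist_force: [-3.0, -1.5, 7.0]
width: 0.196
gripper_force: 30.0
clock: 17.9
eef_pos: [0.4714, -0.0438, 0.1161]
eef_rot: [3.142, -0.0, 2.882]
wrist_force: [1.2, 0.1, 0.3]
width: 0.577
gripper_force: 0.0
```

```bash
python3 -m inch '[[0.2,0,0,-0.5,0],[0.2,0,0,-1.5,0],[0.2,0,0,-3,0],[0.2,0,0,-5,0],[0.2,-2,-4,-5,0],[0.2,-5,-8,-5,0],[0.2,-6,-11,-5,0],[0.2,-6,-11,-5,0],[0.2,-6,-11,-5,0],[0.2,-6,-11,-5,0],[0.2,-6,-11,-5,0]]'
python3 - <<'E'
from station import arm; import cv2
a=arm.get_image("scene"); b=arm.get_image("top")
cv2.imwrite("pics/s3.png",a[:,:,::-1]); cv2.imwrite("pics/t3.png",b[:,:,::-1])
a=cv2.resize(a[180:290,290:400,::-1],(400,400),interpolation=2); b=cv2.resize(b[180:290,265:375,::-1],(400,400),interpolation=2)
cv2.imwrite("pics/p8.png",cv2.hconcat([a,b]))
for q in("cover","mug"): print([(d["position"],d["confidence"]) for d in arm.spot_point("top",q)[:1]])
E
```

```text
clock: 19.0
eef_pos: [0.545, -0.3548, 0.2413]
eef_rot: [-3.14, 0.001, 2.874]
wrist_force: [-1.0, 0.1, -0.3]
width: 0.601
gripper_force: 0.0
[([0.4716, -0.0455, 0.0162], 0.8)]
[([0.4265, 0.2988, 0.0001], 0.55)]
```

View pics/p8.png

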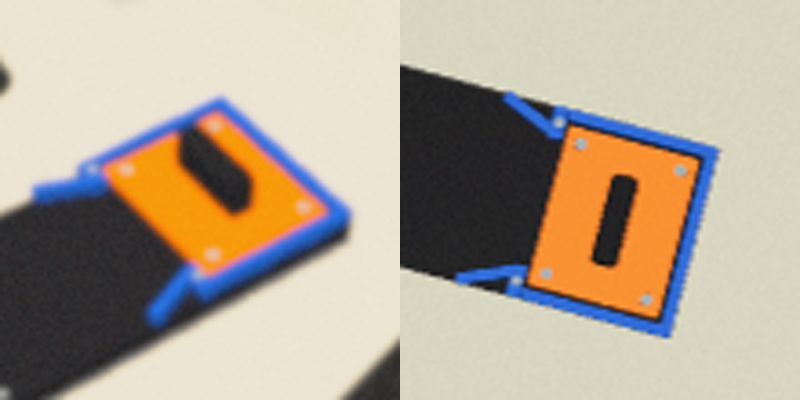

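```bash
cat > m5.py <<'E'
from m3 import *
J=np.array([.49075,.0266,-1.8297])
for cam,fn,roi,Q in(("top","pics/t3.png",(280,190,365,285),J),("scene","pics/s3.png",(300,195,400,280),J)):
    k=arm.calibration(cam); im=cv2.imread(fn).astype(float); b,g,r=im[...,0],im[...,1],im[...,2]; x0,y0,x1,y1=roi
    m=((r-b)>100).astype(np.uint8)[y0:y1,x0:x1]; cs,_=cv2.findContours(m,cv2.RETR_EXTERNAL,cv2.CHAIN_APPROX_NONE)
    M=np.zeros(m.shape,np.float32); h=cv2.convexHull(max(cs,key=cv2.contourArea)); cv2.fillConvexPoly(M,h,1.)
    for z in(.018,.023):
        f=lambda p:((ren(k,COV,p,z,M.shape,x0,y0)-M)**2).sum()
        s=np.array([[0,0,0],[.006,0,0],[0,.006,0],[0,0,.08]])+[.472,-.043,-1.83]
        o=minimize(f,s[0],method="Nelder-Mead",options=dict(initial_simplex=s,xatol=1e-5,fatol=1e-3))
        c,s=np.cos(Q[2]),np.sin(Q[2]); d=o.x[:2]-Q[:2]; print(cam,z,o.fun.round(1),M.sum(),"in jig",(1e3*(c*d[0]+s*d[1])).round(1),(1e3*(-s*d[0]+c*d[1])).round(1),(o.x[2]-Q[2]).round(3))
E
python3 m5.py
```

```text
top [ 0.49081519  0.02688001 -1.82994335] 8.093901215277779 427.5133333333333
scene [ 0.48978128  0.02913549 -1.83568552] 44.66594631076389 573.6066666666667
top 0.018 46.0 1763.0 in jig 71.1 0.1 0.001
top 0.023 38.5 1763.0 in jig 71.2 -0.3 0.002
scene 0.018 79.7 1478.0 in jig 70.8 2.0 -0.006
scene 0.023 94.3 1478.0 in jig 67.7 -2.3 -0.011
```

```bash
python3 -c "
from station import arm
print(arm.close_job())"
```

```text
the job is handed in; nothing more can be done
None
```

The block was slid into the pocket, where the camera fit shows it flat. The orange cover is seated on the rim inside the blue frame, within about 0.5 mm of centre in the top view; the mug was left where it stood, and I handed the job in at about 19 s with the gripper clear.

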